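# Find the riser's hidden cross-bearer by feel and stand the heavy bottle over it

### The arm

A 6-joint arm with a two-finger parallel gripper is mounted at the origin on a cart in front of the work surface, level with it; the furniture and walls round the work are solid. World frame = base frame: x ahead of the robot, y to its left, z up, the work surface at z = 0. Lengths are in m, angles in rad, forces in N, time in s.
With the tool pointing down it reaches from about 0.375 to 0.925 m from the base axis. Payload 5.7 kg.
Tool frame: the origin (TCP) lies midway between the tips of the shut fingers; the grasp point (between the pads) lies grip_point_offset behind it (grip_point_offset is the distance from the TCP to the grasp point, in m); z points along the fingers, y is the line along which they close (so a half turn about z gives the same grasp; the last joint's range is limited). The gripper opens to 85 mm and grips with 20 to 120 N. Pads are 22 mm wide; open, the fingers measure 114 mm over their backs; the gripper's body (76 mm by 85 mm) begins 54 mm behind the grasp point. The pads swing forward as they close: fully open they stand 13 mm farther back than shut.
Start: joints at [1.03, 0.359, 1.51, -0, 1.272, -0.115], TCP at [0.248, 0.546, 0.231] pointing down, gripper open.
Joint ranges: [-2.97, 2.97], [-1.01, 2.36], [0.21, 2.38], [-0.96, 4.11], [0.2, 2.71], [-2.98, 2.98]. Speed limits (rad/s): [2.39, 2.39, 3.14, 3.14, 3.14, 3.14].

### API

Orientations are given as a rotation vector (axis times angle).
In Python, from cell import * gives the robot as it stands. The module is installed in compiled form; this text tells all that it offers.
- The arm moves only by the shell command python3 -m crank 'ROWS'. ROWS is JSON, a list that holds one entry, the list of rows, each a list of 7 numbers: the turn, a rotation vector about the tool's x, y, z in degrees, then the shift along the tool's x, y, z in mm, then the finger opening in mm, from 0 to 85.4. A call has 1 to 8 rows; each row is the pose to reach, as a shift and turn from the pose commanded when the call began, along the tool's axes at that moment; what a row does not reach only later rows make up. A row lasts 1/8 s, in which the tool goes at most 62.5 mm and 10.7 degrees, less where a joint would pass 70% of its speed; a pose out of reach is approached as far as the arm can. A call with a gripper value outside its range is refused whole. The fingers move at their own pace and stop on an object; the grip force is fixed at half the most. Time passes only in rows, so rows that repeat a pose let the fingers close. It gives the time, the measured TCP pose, the force, the opening and the grip force at its end, in the units of the state.
- get_obs(): the state, without advancing time (a new reading comes with each control period).
- read_camera(name): name is "scene" or "top" or "wrist"; returns a dict with "img" (384x512x3 uint8, blue, green, red), "fx", "fy", "cx", "cy" (pixels), "R" (3x3) and "t" (3): a world point X has camera coordinates R X + t. Camera axes: x right, y down, z forward; pixel columns grow to the right and rows downward; lengths in m; the calibration is good to about 2 mm. A picture is of the moment at which its call begins. There is no depth.
- close_job(): hands the job in; it is judged then, once.
Trained networks look in a picture, given as the dict that the camera call returned (one of the last four; its "shot" number tells which), for a name from the list of things; names that differ only in an ending like _2 or _b are one class to them, and where a whole thing is asked for, a point or a joint stands for the part that bears it (a point fixed in the world has none). Each returns a list of dicts, best first, with "p" (0 to 1); they miss things now and then, are a little off and sometimes report something else, mostly with a low value. They report only what shows in the picture. A call takes as long as a camera call. They do not tell look-alikes from the thing itself.
- boxes_of(query, picture): "rect" ([left, top, right, bottom] in pixels, round what is visible of it).
- silhouettes(query, picture): "mask" (384x512 bool, what is visible of it) and "rect" ([left, top, right, bottom] in pixels, round what is visible of it).
- spot_point(query, picture): "uv" ([column, row] in pixels: a listed point, or the origin of a listed thing).
The state is a dict: "clock": time; "joints": joint angles; "dq": joint speeds; "joint_torque": joint torques, N m; "ee_pos": TCP position; "tcp_rot": TCP orientation; "ft_force": force on the tool from outside, world axes, zero at the start; "torque": the same for the moment, N m; "grip_width": finger opening in m; "grip_force": force on a finger pad.
Only numpy, scipy, OpenCV 4.12 (cv2) and the standard library are available. Lean on these libraries where they do the work, as an engineer would, in place of code of your own. Each camera call takes 0.05 s, during which the arm holds its last target. There are 200 camera calls.

### The job

The thin top sheet of the grey riser is held up only by its two end blocks and by one loose cross-bearer that has shifted out of sight underneath it. Feel for the bearer by pressing gently along the sheet with the closed fingertips (about 5 N; a hard push cracks it), then stand the full brown reagent bottle with the black cap upright right over the bearer, in the middle of the sheet's depth, so that the sheet neither sags nor tips it. Never let the bottle's weight bow a soft part of the sheet, and leave the beaker, the timer and the label roll where they are.

Things in the scene. Friction and masses are not known exactly. Their poses are not given: they have to be found in the camera images.
- riser: low grey bench riser, 520 mm wide (y), 162 deep (x), 60 high, fixed; origin: centre of its underside, x to the rear, y left. Solid end blocks at |y| 200 to 260 mm, level with the pale sheet between them; front fascia level too; rear wall from x 75 rises 14 above the sheet. Hidden under the sheet and touching it: an upright bearer 18 mm wide, running along x, its y unknown from -100 to +100 mm
- sheet: springy pale plastic top sheet, 400 mm long (y), 148 deep, 3 thick, held up at its two ends and by the bearer; this point: middle of its left edge, top face (riser 0, 200, 60 mm). 5 N of push lowers it about 0.3 mm right over the bearer, 0.4 to 1.2 mm 30 mm beside it, and in the middle of a free span 0.6 mm (100 mm span), 4 mm (200 mm) or 10 mm (300 mm)
- bottle: full brown reagent bottle with black screw cap, 60 mm diameter, 125 mm tall, straight-sided up to 80 mm, about 0.6 kg; origin at the centre of its underside, z up
- beaker: empty plastic beaker, 70 mm wide, 85 mm tall; a bystander; origin at the centre of its underside
- timer: square white lab timer, 62 mm wide, 21 mm high, lying on one end block of the riser; a bystander; origin at the centre of its underside
- label_roll: roll of labels, 52 mm across, 22 mm high, lying on the other end block; a bystander; origin at the centre of its underside
Things that resemble listed ones, but are neither listed nor needed, are in the scene too. Leave any pink look-alike of the bottle alone.

How it is judged:
On the way:
1. the sheet has been felt: pressed with the fingers with at least 2 N (contact force between the fingers and sheet above 2 N), for 0.05 s.
At the end, for the whole second after the job is handed in: the bottle stands released, at rest and upright (tilt under 0.03 rad) with its whole foot on the sheet, its middle within 130 mm of the sheet's middle, and the sheet under it has sagged less than 0.8 mm (x of bottle in the frame of riser between -0.045 and 0.042 m and y of bottle in the frame of riser between -0.13 and 0.13 m and z of bottle in the frame of riser between 0.0592 and 0.064 m and angle between bottle's own z axis and vertical below 0.03 rad and linear speed of bottle below 0.02 m/s and contact force between bottle and sheet above 3 N); the robot touches nothing.
It fails at once if the fingers press the sheet with more than 20 N (contact force between the fingers and sheet above 20 N).
It fails at once if the bottle pushes a soft part of the sheet down by more than 2 mm (contact force between bottle and sheet above 1 N and z of bottle in the frame of riser between 0.03 and 0.058 m).
It fails at once if the bottle is tipped by more than 0.5 rad (angle between bottle's own z axis and vertical above 0.5 rad).
It fails at once if the beaker, the timer or the label roll is moved by more than 20 mm (distance of any of beaker, timer, label_roll from where it was at the start of the episode above 0.02 m).
It also fails if it takes over 72 s, if anything falls off the work surface, if the arm or the gripper's body presses on something with over 40 N, if the wrist force passes 120 N, or if a joint passes its speed limit or range.

## Working session

There is one attempt and no reset: what is moved stays moved. The work goes in short steps, Python scripts to look and compute and a shell command to move; the robot and the scene stay as the last step left them, time stands still between calls to the robot, and variables do not carry over. Pictures are saved under pics/ and viewed, at most 10 in all, crops included, and the job is handed in when it is done.

```bash
mkdir -p pics
cat > h.py <<'E'
from cell import *
import numpy as np, cv2
def ray(c,uv):
    d=np.array([(uv[0]-c['cx'])/c['fx'],(uv[1]-c['cy'])/c['fy'],1.]);R=np.array(c['R'])
    d=R.T@d; return -R.T@np.array(c['t']), d/np.linalg.norm(d)
def atz(c,uv,z):
    o,d=ray(c,uv); return o+d*(z-o[2])/d[2]
def tri(L):
    A=np.zeros((3,3));b=np.zeros(3);P=[]
    for c,uv in L:
        o,d=ray(c,uv);M=np.eye(3)-np.outer(d,d);A+=M;b+=M@o;P.append((M,o))
    x=np.linalg.solve(A,b); return x,[float(np.linalg.norm(M@(x-o))) for M,o in P]
E
python3 - <<'E'
from h import *
o=get_obs(); print({k:np.round(o[k],3) for k in ('clock','ee_pos','tcp_rot','ft_force','joints','grip_width')})
import cell; print([n for n in dir(cell) if 'grip' in n], getattr(cell,'grip_point_offset',None))
P={n:read_camera(n) for n in ('scene','top','wrist')}
for n in P: cv2.imwrite(f'pics/{n}0.png',P[n]['img'])
cv2.imwrite('pics/both.png',cv2.resize(np.vstack([P['scene']['img'],P['top']['img']]),(400,600)))
for n in ('scene','top'):
    for q in ('bottle','riser','sheet','beaker','timer','label_roll'):
        print(n,q,[(np.round(d['uv']).tolist(),round(d['p'],2),np.round(atz(P[n],d['uv'],0.06 if q in('sheet','timer','label_roll') else 0),3).tolist()) for d in spot_point(q,P[n])])
        
    print([ (np.round(d['rect']).tolist(),round(d['p'],2)) for d in boxes_of('bottle',P[n])])
E
```

```text
{'clock': np.float64(0.0), 'ee_pos': array([0.247, 0.546, 0.23 ]), 'tcp_rot': array([-6.64e-01, -3.07e+00,  3.00e-03]), 'ft_force': array([-0.709, -0.215, -0.244]), 'joints': array([ 1.03 ,  0.36 ,  1.511,  0.   ,  1.273, -0.115]), 'grip_width': np.float64(0.085)}
['grip_point_offset'] 0.0187
scene bottle [([186.0, 142.0], 0.8, [0.606, -0.466, 0.0]), ([270.0, 168.0], 0.78, [0.427, -0.248, 0.0]), ([347.0, 261.0], 0.75, [0.412, 0.12, 0.0])]
scene riser [([235.0, 224.0], 0.74, [0.609, -0.12, 0.0])]
scene sheet [([271.0, 278.0], 0.65, [0.619, 0.096, 0.06])]
scene beaker []
scene timer [([199.0, 159.0], 0.88, [0.614, -0.331, 0.06])]
scene label_roll []
[([259.0, 136.0, 281.0, 173.0], 0.83), ([173.0, 111.0, 196.0, 152.0], 0.78), ([336.0, 226.0, 366.0, 268.0], 0.71), ([163.0, 140.0, 302.0, 265.0], 0.49)]
top bottle [([312.0, 227.0], 0.95, [0.417, -0.246, 0.0]), ([376.0, 162.0], 0.77, [0.612, -0.453, 0.0]), ([192.0, 236.0], 0.65, [0.399, 0.12, 0.0])]
top riser [([262.0, 165.0], 0.64, [0.613, -0.1, 0.0])]
top sheet []
top beaker [([156.0, 228.0], 0.96, [0.427, 0.23, 0.0])]
top timer [([337.0, 162.0], 0.96, [0.604, -0.325, 0.06])]
top label_roll [([187.0, 167.0], 0.74, [0.602, 0.12, 0.06])]
[([368.0, 143.0, 397.0, 172.0], 0.82), ([302.0, 213.0, 323.0, 234.0], 0.8), ([175.0, 224.0, 203.0, 244.0], 0.79)]
```

View pics/scene0.png

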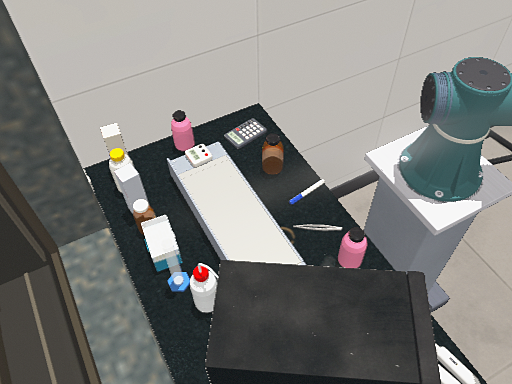

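View pics/top0.png

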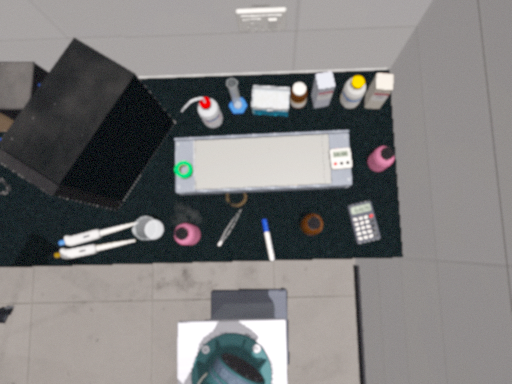

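Candidates for the bottle are the brown one with the black cap at scene (272,155) / top (312,224), the pink look-alikes at scene (183,131) and (352,248), and a small brown bottle with a pale cap at scene (141,212). I choose (272,155). The riser runs from top (174,138) to (353,187), with the timer at (341,158), the label roll at (184,170) and the beaker at (148,229).

Run:
```python
from h import *
s=read_camera('scene');t=read_camera('top')
cv2.imwrite('pics/crop1.png',np.hstack([cv2.resize(s['img'][125:185,235:315],(400,300),interpolation=2),cv2.resize(t['img'][195:255,272:352],(400,300),interpolation=2)]))
su=[d['uv'] for d in spot_point('bottle',s)];tu=[d['uv'] for d in spot_point('bottle',t)]
su=min(su,key=lambda u:abs(u[0]-270));tu=min(tu,key=lambda u:abs(u[0]-312))
print('bottle',su,tu,tri([(s,su),(t,tu)]))
ms=[d for d in silhouettes('bottle',t)if abs(d['rect'][0]-302)<10][:1]
for d in ms: print(d['rect'])
print('cap', tri([(s,(273,140)),(t,(312,224))]))
for q in('riser','sheet'):
  for d in silhouettes(q,t)[:1]:
    m=d['mask'].astype(np.uint8); r=cv2.minAreaRect(cv2.findNonZero(m)); b=cv2.boxPoints(r)
    print(q,d['p'],m.sum(),r); z=.06
    for p in b: print(np.round(p),np.round(atz(t,p,z),3))
# pale sheet by colour
im=t['img'].astype(int);print(im[160,250],im[160,183],im[189,260],im[133,260])
m=((np.abs(im-im[160,250]).max(2)<9)).astype(np.uint8);n,l,st,_=cv2.connectedComponentsWithStats(m);k=l[160,250];r=cv2.minAreaRect(cv2.findNonZero((l==k).astype(np.uint8)));print(st[k],r)
for p in cv2.boxPoints(r): print(np.round(p),np.round(atz(t,p,.06),3))
print('C',atz(t,r[0],.06))
w=spot_point('sheet',s);print([(d['uv'],d['p'],atz(s,d['uv'],.06)) for d in w])
```

```text
bottle [271.4, 167.7] [309.0, 225.3] (array([ 0.42441178, -0.2402306 ,  0.00497863]), [0.003184518344942607, 0.0031845183449425484])
[299.4, 212.9, 324.0, 236.6]
cap (array([ 0.42157759, -0.23954536,  0.11993544]), [0.002753364232395539, 0.0027533642323954843])
riser 0.76 9238 ((262.6278076171875, 161.83514404296875), (57.3486328125, 175.6961212158203), 87.32457733154297)
[174. 137.] [0.694 0.162 0.06 ]
[349. 129.] [ 0.702 -0.365  0.06 ]
[352. 186.] [ 0.529 -0.363  0.06 ]
[176. 195.] [0.52  0.153 0.06 ]
sheet 0.85 6732 ((261.97882080078125, 161.07608032226562), (50.88643264770508, 136.379638671875), 87.1375961303711)
[193. 139.] [0.687 0.104 0.06 ]
[329. 132.] [ 0.694 -0.304  0.06 ]
[331. 183.] [ 0.541 -0.305  0.06 ]
[195. 190.] [0.532 0.097 0.06 ]
[210 215 218] [187 218 159] [153 139 138] [119 110 105]
[ 193  136  138   52 6245] ((261.1720886230469, 162.44140625), (48.439491271972656, 135.6305694580078), 87.1375961303711)
[192. 142.] [0.679 0.105 0.06 ]
[328. 135.] [ 0.686 -0.301  0.06 ]
[330. 183.] [ 0.54  -0.301  0.06 ]
[195. 190.] [0.532 0.098 0.06 ]
C [ 0.6087077  -0.10026009  0.06      ]
[([270.7, 275.7], 0.83, array([0.6171195 , 0.09027888, 0.06      ]))]
```

View pics/crop1.png

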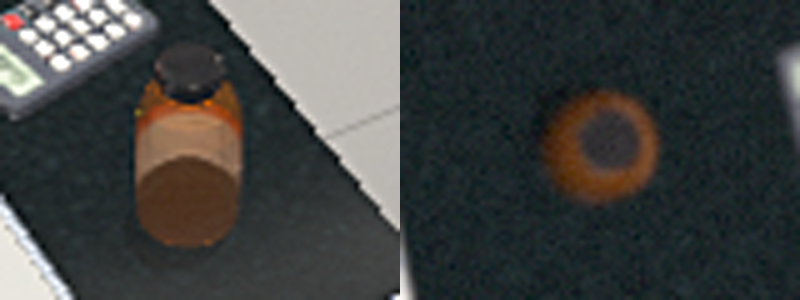

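The crop shows the full amber bottle with its black cap, standing upright at about (0.422,-0.240). The sheet centre is about (0.609,-0.100), with a yaw of about +0.018. Next I work out the move to above the sheet, keeping clear of the black box on the left.

```bash
cat >> h.py <<'E'
from scipy.spatial.transform import Rotation as Ro
def plan(pts,yaw=0.018,o=None):
    """tool y along riser y, tool down: prints turn and shifts"""
    o=o or get_obs();R=Ro.from_rotvec(o['tcp_rot'])
    c,s=np.cos(yaw),np.sin(yaw);T=np.array([[-c,-s,0],[-s,c,0],[0,0,-1.]])
    print('turn',np.round(np.degrees((R.inv()*Ro.from_matrix(T)).as_rotvec()),2))
    for p in pts: print(p,np.round(R.inv().apply(np.array(p)-o['ee_pos'])*1000,1))
E
python3 -c "
from h import *
plan([(.32,.3,.24),(.40,.15,.24),(.5,.0,.2),(.609,-.1,.12),(.609,-.1,.08)])"
```

```text
turn [ -0.    -0.   -25.43]
(0.32, 0.3, 0.24) [-167.5 -194.6   -8.7]
(0.4, 0.15, 0.24) [-302.3 -298.2   -8.7]
(0.5, 0.0, 0.2) [-455.3 -393.5   31.3]
(0.609, -0.1, 0.12) [-595.9 -439.5  111.3]
(0.609, -0.1, 0.08) [-595.9 -439.5  151.3]
```

```bash
python3 -m crank '[[[0,0,-8,-40,-48,-8,0],[0,0,-16,-80,-96,-8,0],[0,0,-25.4,-125,-145,-8,0],[0,0,-25.4,-168,-190,-8,0],[0,0,-25.4,-213,-225,-8,0],[0,0,-25.4,-258,-262,-8,0],[0,0,-25.4,-302,-298,-8,0],[0,0,-25.4,-350,-330,-8,0]]]'
python3 -c "
from h import *
plan([(.5,.0,.2),(.609,-.1,.12),(.609,-.1,.08)])"
```

```text
clock: 2.25
ee_pos: [0.4307, 0.0995, 0.2397]
tcp_rot: [-0.027, 3.141, 0.0]
ft_force: [1.3, 0.7, 0.0]
grip_width: -0.0001
grip_force: 0.0
turn [ 0.01  0.04 -0.04]
(0.5, 0.0, 0.2) [ -67.5 -100.7   39.7]
(0.609, -0.1, 0.12) [-174.7 -202.6  119.7]
(0.609, -0.1, 0.08) [-174.7 -202.6  159.7]
```

```bash
python3 -m crank '[[[0,0,0,-44,-50,30,0],[0,0,0,-88,-101,60,0],[0,0,0,-131,-152,90,0],[0,0,0,-175,-203,120,0],[0,0,0,-175,-203,160,0],[0,0,0,-175,-203,168,0],[0,0,0,-175,-203,168,0],[0,0,0,-175,-203,168,0]]]'
python3 -c "
from h import *
p=read_camera('wrist');cv2.imwrite('pics/w1.png',p['img']);plan([(.609,-.1,.06)])
for i in range(4):
  o=get_obs();print(o['ft_force'],o['ee_pos']);read_camera('wrist')"
```

```text
clock: 3.25
ee_pos: [0.6088, -0.0977, 0.0728]
tcp_rot: [-0.029, 3.14, -0.0]
ft_force: [-0.6, -0.0, 0.4]
grip_width: -0.0004
grip_force: 0.0
turn [-0.03  0.12  0.04]
(0.609, -0.1, 0.06) [ 0.2 -2.2 13.2]
[ 0.05463277 -0.20006717 -0.1976612 ] [ 0.60914071 -0.097763    0.07315224]
[ 0.11078502 -0.33884374 -0.13719624] [ 0.60929694 -0.09786647  0.07326418]
[ 0.26479379 -0.29530715  0.79448625] [ 0.60930686 -0.0979427   0.07313227]
[ 0.64375487 -1.36496418 -0.330776  ] [ 0.60928667 -0.09805014  0.07295861]
```

View pics/w1.png

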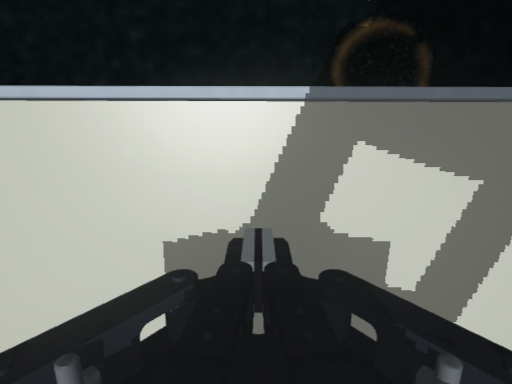

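The wrist view shows the sheet's front edge level at row 93, so the yaw matches, and the fingers are over clear sheet. Next I press.

```bash
python3 -m crank '[[[0,0,0,0,0,9,0],[0,0,0,0,0,11,0],[0,0,0,0,0,11.5,0],[0,0,0,0,0,12,0],[0,0,0,0,0,12,0]]]'
python3 -m crank '[[[0,0,0,0,0,0.5,0],[0,0,0,0,0,0.8,0],[0,0,0,0,0,0.8,0]]]'
python3 -m crank '[[[0,0,0,0,0,0.5,0],[0,0,0,0,0,0.8,0],[0,0,0,0,0,0.8,0]]]'
```

```text
clock: 4.12
ee_pos: [0.6088, -0.0987, 0.0593]
tcp_rot: [0.027, -3.141, 0.0]
ft_force: [-0.7, 0.5, -0.3]
grip_width: 0.0
grip_force: 0.1
clock: 4.5
ee_pos: [0.6089, -0.0987, 0.0586]
tcp_rot: [-0.028, 3.141, -0.0]
ft_force: [-0.1, -1.1, -0.7]
grip_width: 0.0
grip_force: 0.4
clock: 4.88
ee_pos: [0.6089, -0.0987, 0.0578]
tcp_rot: [-0.028, 3.141, -0.0]
ft_force: [-0.4, -0.1, 0.5]
grip_width: 0.0
grip_force: 0.7
```

```bash
python3 -m crank '[[[0,0,0,0,0,0.7,0],[0,0,0,0,0,1,0],[0,0,0,0,0,1,0]]]'
python3 -m crank '[[[0,0,0,0,0,0.7,0],[0,0,0,0,0,1,0],[0,0,0,0,0,1,0]]]'
```

```text
clock: 5.25
ee_pos: [0.6089, -0.0987, 0.0568]
tcp_rot: [-0.027, 3.141, -0.0]
ft_force: [-0.3, -0.2, 2.6]
grip_width: 0.0002
grip_force: 1.1
clock: 5.62
ee_pos: [0.6089, -0.0987, 0.0558]
tcp_rot: [-0.028, 3.141, -0.0]
ft_force: [-0.4, -0.9, 3.2]
grip_width: -0.0001
grip_force: 1.6
```

The centre is soft, about 1.1 N/mm with contact near z = 0.0595. I try +60 and -60 mm.

```bash
python3 -m crank '[[[0,0,0,0,0,-10,0],[0,0,0,0,60,-10,0],[0,0,0,0,60,-6,0],[0,0,0,0,60,-4,0],[0,0,0,0,60,-3.4,0],[0,0,0,0,60,-3,0],[0,0,0,0,60,-3,0]]]'
python3 -m crank '[[[0,0,0,0,0,-7,0],[0,0,0,0,-60,-7,0],[0,0,0,0,-120,-7,0],[0,0,0,0,-120,-3,0],[0,0,0,0,-120,-1,0],[0,0,0,0,-120,-0.4,0],[0,0,0,0,-120,0,0],[0,0,0,0,-120,0,0]]]'
```

```text
clock: 6.5
ee_pos: [0.6078, -0.0393, 0.0587]
tcp_rot: [0.026, -3.141, 0.0]
ft_force: [-0.0, -0.6, 0.5]
grip_width: 0.0002
grip_force: 0.1
clock: 7.5
ee_pos: [0.6098, -0.158, 0.0594]
tcp_rot: [0.031, -3.141, 0.002]
ft_force: [-2.3, -3.7, 6.0]
grip_width: 0.0002
grip_force: 2.8
```

```bash
python3 -m crank '[[[0,0,0,0,0,-7,0],[0,0,0,0,-25,-7,0],[0,0,0,0,-25,-7,0],[0,0,0,0,-25,-3,0],[0,0,0,0,-25,-1,0],[0,0,0,0,-25,-0.4,0],[0,0,0,0,-25,0,0],[0,0,0,0,-25,0,0]]]'
python3 -m crank '[[[0,0,0,0,0,-7,0],[0,0,0,0,50,-7,0],[0,0,0,0,50,-7,0],[0,0,0,0,50,-3,0],[0,0,0,0,50,-1,0],[0,0,0,0,50,-0.4,0],[0,0,0,0,50,0,0],[0,0,0,0,50,0,0]]]'
```

```text
clock: 8.5
ee_pos: [0.6099, -0.1834, 0.0596]
tcp_rot: [0.028, -3.141, 0.001]
ft_force: [-4.0, -0.4, 10.1]
grip_width: 0.0002
grip_force: 5.1
clock: 9.5
ee_pos: [0.6095, -0.1342, 0.0589]
tcp_rot: [-0.027, 3.141, -0.001]
ft_force: [0.3, -0.9, 2.0]
grip_width: -0.0003
grip_force: 1.2
```

```bash
python3 -m crank '[[[0,0,0,0,0,-7,0],[0,0,0,0,-37,-7,0],[0,0,0,0,-37,-7,0],[0,0,0,0,-37,-3,0],[0,0,0,0,-37,-1,0],[0,0,0,0,-37,-0.4,0],[0,0,0,0,-37,0,0],[0,0,0,0,-37,0,0]]]'
python3 -m crank '[[[0,0,0,0,0,-7,0],[0,0,0,0,-25,-7,0],[0,0,0,0,-25,-7,0],[0,0,0,0,-25,-3,0],[0,0,0,0,-25,-1,0],[0,0,0,0,-25,-0.4,0],[0,0,0,0,-25,0,0],[0,0,0,0,-25,0,0]]]'
python3 -m crank '[[[0,0,0,0,0,-7,0],[0,0,0,0,-16,-7,0],[0,0,0,0,-16,-7,0],[0,0,0,0,-16,-3,0],[0,0,0,0,-16,-1,0],[0,0,0,0,-16,-0.4,0],[0,0,0,0,-16,0,0],[0,0,0,0,-16,0,0]]]'
```

```text
clock: 10.5
ee_pos: [0.6096, -0.1699, 0.0596]
tcp_rot: [0.029, -3.141, 0.0]
ft_force: [-3.8, 1.0, 9.6]
grip_width: 0.0002
grip_force: 4.6
clock: 11.5
ee_pos: [0.6101, -0.1956, 0.0596]
tcp_rot: [0.028, -3.141, 0.001]
ft_force: [-3.3, -0.6, 10.3]
grip_width: -0.0001
grip_force: 4.9
clock: 12.5
ee_pos: [0.6105, -0.2116, 0.0593]
tcp_rot: [0.028, -3.141, 0.001]
ft_force: [-2.7, -0.6, 8.1]
grip_width: -0.0001
grip_force: 3.9
```

The sheet is stiffest around y = -0.185: the force falls off on both sides, to 6 N at -0.158 and 8 N at -0.212. The bearer is therefore at about world y = -0.187. Next is the bottle.

```bash
python3 -m crank '[[[0,0,0,0,0,-62,0],[0,0,0,0,0,-124,85],[0,0,0,40,-5,-150,85],[0,0,0,80,-12,-150,85],[0,0,0,120,-18,-150,85],[0,0,0,160,-24,-150,85],[0,0,0,160,-24,-150,85],[0,0,0,160,-24,-150,85]]]'
python3 - <<'E'
from h import *
p=read_camera('wrist');cv2.imwrite('pics/w2.png',p['img']);s=read_camera('scene');t=read_camera('top')
for n,c in(('w',p),('s',s),('t',t)):
  for d in spot_point('bottle',c): print(n,d['uv'],round(d['p'],2),atz(c,d['uv'],0).round(3))
for d in boxes_of('bottle',p): print(d['rect'],d['p'])
plan([(.422,-.24,.21),(.422,-.24,.057)])
E
```

```text
clock: 13.5
ee_pos: [0.4518, -0.2385, 0.2088]
tcp_rot: [-0.027, 3.141, -0.001]
ft_force: [0.9, -1.1, -0.2]
grip_width: 0.0851
grip_force: 0.0
s [185.5, 142.5] 0.76 [ 0.607 -0.465  0.   ]
s [348.4, 259.9] 0.71 [0.406 0.119 0.   ]
s [270.1, 171.0] 0.67 [ 0.434 -0.237  0.   ]
t [191.5, 235.8] 0.89 [0.4  0.12 0.  ]
t [379.1, 159.7] 0.8 [ 0.618 -0.463  0.   ]
t [310.6, 223.4] 0.78 [ 0.428 -0.244  0.   ]
t [340.8, 159.3] 0.41 [ 0.623 -0.346  0.   ]
[217.1, 114.2, 287.6, 186.6] 0.89
[49.0, 267.6, 100.2, 303.0] 0.79
turn [ 0.   -0.    0.01]
(0.422, -0.24, 0.21) [29.8 -1.2 -1.4]
(0.422, -0.24, 0.057) [ 29.7  -1.2 151.6]
```

View pics/w2.png

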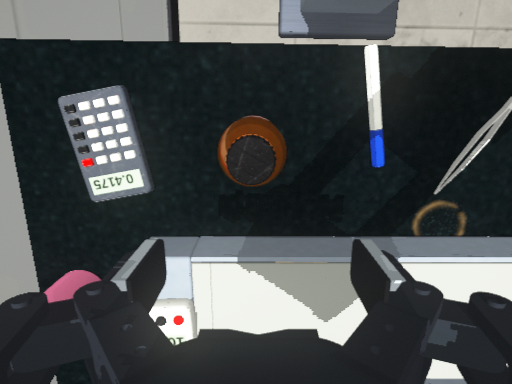

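The wrist view shows the bottle's cap at (251,160) and its body outline centred at (252,150). The calculator, pen and tweezers are clear of it.

Run:
```python
from h import *
p=read_camera('wrist');s=read_camera('scene');t=read_camera('top')
print('cap@.125',atz(p,(251,160),.125),'body top@.08',atz(p,(252,154),.08),'base',atz(p,(252,145),0.0))
# cap centre from wrist+scene+top: dark cap
print(tri([(p,(251,160)),(s,(273.5,139)),(t,(312.5,222.5))]))
print(tri([(p,(251,160)),(s,(273.5,139))]))
```

```text
cap@.125 [ 0.42234465 -0.24486981  0.125     ] body top@.08 [ 0.42456357 -0.2449414   0.08      ] base [ 0.42622934 -0.24639581  0.        ]
(array([ 0.42265463, -0.24195404,  0.12256003]), [0.0029646404491495567, 0.0007576193612716239, 0.0027723876062149475])
(array([ 0.421992  , -0.24414171,  0.12092093]), [0.0012993653760252461, 0.0012993653760252355])
```

```bash
python3 -m crank '[[[0,0,0,29,-4.5,0,85],[0,0,0,29,-4.5,40,85],[0,0,0,29,-4.5,80,85],[0,0,0,29,-4.5,120,85],[0,0,0,29,-4.5,140,85],[0,0,0,29,-4.5,149,85],[0,0,0,29,-4.5,149,85]]]'
```

```text
clock: 14.88
ee_pos: [0.4223, -0.2434, 0.0596]
tcp_rot: [0.027, -3.141, -0.0]
ft_force: [-0.1, -0.0, 0.7]
grip_width: 0.0848
grip_force: 0.0
```

```bash
python3 -m crank '[[[0,0,0,0,0,2,85],[0,0,0,0,0,4,85],[0,0,0,0,0,4,50],[0,0,0,0,0,4,45],[0,0,0,0,0,4,45],[0,0,0,0,0,4,45],[0,0,0,0,0,4,45]]]'
python3 -m crank '[[[0,0,0,0,0,-10,45],[0,0,0,0,0,-30,45],[0,0,0,0,0,-60,45],[0,0,0,0,0,-90,45],[0,0,0,0,0,-110,45],[0,0,0,0,0,-110,45],[0,0,0,0,0,-110,45]]]'
python3 - <<'E'
from h import *
s=read_camera('scene');t=read_camera('top')
cv2.imwrite('pics/l1.png',np.hstack([cv2.resize(s['img'][80:200,200:360],(400,300),interpolation=2),cv2.resize(t['img'][165:285,230:390],(400,300),interpolation=2)]))
plan([(.6107,-.187,.17)])
E
```

```text
clock: 15.75
ee_pos: [0.4227, -0.2439, 0.0566]
tcp_rot: [-0.028, 3.141, -0.002]
ft_force: [-1.8, -1.4, 7.4]
grip_width: 0.0567
grip_force: 62.1
clock: 16.62
ee_pos: [0.4214, -0.2427, 0.1649]
tcp_rot: [0.028, -3.14, -0.002]
ft_force: [0.4, -0.1, -6.4]
grip_width: 0.0567
grip_force: 65.9
turn [ 0.1  -0.12 -0.03]
(0.6107, -0.187, 0.17) [-190.3   52.3   -5.8]
```

View pics/l1.png

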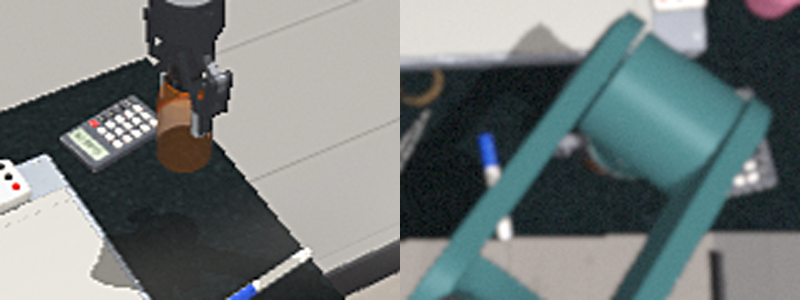

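The bottle is held upright, clear of the table, at a weight of about 6.4 N. I carry it over the bearer.

```bash
python3 -m crank '[[[0,0,0,-30,8,0,45],[0,0,0,-75,20,0,45],[0,0,0,-120,33,0,45],[0,0,0,-165,46,0,45],[0,0,0,-190,55,0,45],[0,0,0,-190,55,0,45],[0,0,0,-190,55,0,45],[0,0,0,-190,55,20,45]]]'
python3 -m crank '[[[0,0,0,0,0,10,45],[0,0,0,0,0,18,45],[0,0,0,0,0,22,45],[0,0,0,0,0,22,45],[0,0,0,0,0,22,45]]]'
python3 - <<'E'
from h import *
s=read_camera('scene');p=read_camera('wrist')
cv2.imwrite('pics/l2.png',np.hstack([cv2.resize(s['img'][100:220,150:310],(400,300),interpolation=2),cv2.resize(p['img'],(400,300))]))
plan([(.6107,-.187,.117)])
E
```

```text
clock: 17.73
ee_pos: [0.6114, -0.1859, 0.1464]
tcp_rot: [-0.027, 3.14, -0.002]
ft_force: [0.3, -0.4, -6.2]
grip_width: 0.0561
grip_force: 66.0
clock: 18.35
ee_pos: [0.6117, -0.1852, 0.1242]
tcp_rot: [-0.028, 3.141, -0.001]
ft_force: [0.7, 0.3, -5.4]
grip_width: 0.0563
grip_force: 65.9
turn [-0.03  0.05 -0.02]
(0.6107, -0.187, 0.117) [ 1.  -1.8  7.2]
```

View pics/l2.png

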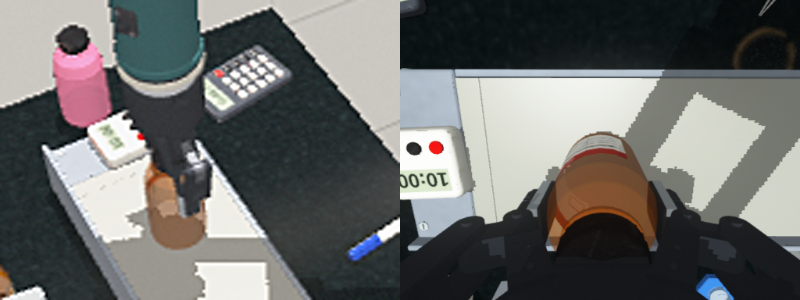

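The bottle hangs upright over the sheet, about 8 mm above it, clear of the timer. I lower it gently.

```bash
python3 -m crank '[[[0,0,0,0,-1.5,3,45],[0,0,0,0,-1.5,5,45],[0,0,0,0,-1.5,6.5,45],[0,0,0,0,-1.5,7,45],[0,0,0,0,-1.5,7,45]]]'
python3 -m crank '[[[0,0,0,0,0,0.5,45],[0,0,0,0,0,0.5,45]]]'
```

```text
clock: 19.08
ee_pos: [0.6113, -0.1866, 0.1167]
tcp_rot: [0.028, -3.141, 0.0]
ft_force: [0.1, -0.4, -5.4]
grip_width: 0.0564
grip_force: 66.0
clock: 19.32
ee_pos: [0.6114, -0.1866, 0.1165]
tcp_rot: [-0.028, 3.141, -0.0]
ft_force: [0.1, -0.0, -3.2]
grip_width: 0.0562
grip_force: 66.3
```

```bash
python3 -m crank '[[[0,0,0,0,0,0.4,45],[0,0,0,0,0,0.4,45]]]'
```

```text
clock: 19.58
ee_pos: [0.6115, -0.1866, 0.1163]
tcp_rot: [-0.028, 3.141, -0.0]
ft_force: [-1.9, 0.8, 0.7]
grip_width: 0.0565
grip_force: 66.6
```

The sheet takes the full weight within about 0.5 mm, so it is stiff there. I release and rise.

```bash
python3 -m crank '[[[0,0,0,0,0,0,60],[0,0,0,0,0,0,70],[0,0,0,0,0,0,85],[0,0,0,0,0,0,85],[0,0,0,0,0,-20,85],[0,0,0,0,0,-60,85],[0,0,0,0,0,-120,85],[0,0,0,60,0,-140,85]]]'
python3 -m crank '[[[0,0,0,60,0,0,85],[0,0,0,100,0,0,85],[0,0,0,100,0,0,85],[0,0,0,100,0,0,85]]]'
python3 - <<'E'
from h import *
s=read_camera('scene');p=read_camera('wrist');t=read_camera('top')
cv2.imwrite('pics/f.png',np.hstack([cv2.resize(s['img'][100:220,150:310],(400,300),interpolation=2),cv2.resize(t['img'][100:220,230:390],(400,300))]))
us=[d['uv'] for d in spot_point('bottle',s) if 190<d['uv'][0]<260]
print(us,[atz(s,u,.06) for u in us])
E
```

```text
clock: 20.58
ee_pos: [0.5572, -0.1895, 0.2602]
tcp_rot: [-0.03, 3.131, -0.007]
ft_force: [-1.2, -0.4, -0.6]
grip_width: 0.0848
grip_force: 0.0
clock: 21.08
ee_pos: [0.4529, -0.1897, 0.256]
tcp_rot: [-0.027, 3.14, -0.001]
ft_force: [0.2, 0.0, -0.4]
grip_width: 0.085
grip_force: 0.0
[[220.3, 195.1]] [array([ 0.61730093, -0.18296364,  0.06      ])]
```

View pics/f.png

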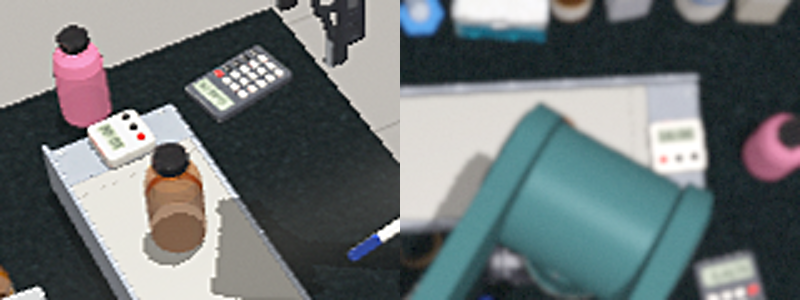

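The bottle stands upright and free on the sheet at about (0.613,-0.186), and the timer has not moved. I hand in.

```bash
python3 -c "
from cell import *
print(close_job())"
```

```text
the job is handed in; nothing more can be done
None
```

The bottle stands upright and released on the sheet over the bearer, which I felt at about 87 mm right of the sheet's middle; the job was handed in at about 21 s, and no verdict was returned.

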